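# Unclamp the sample tray and hold it level above its dock

## Task

I want to wipe the dock under the sample tray: turn the T-shaped clamp knob at the end of the dock a quarter turn anticlockwise, as far as it goes, so that its finger frees the tray, and leave it open. Then lift the tray straight up out of its corner guides and finish while holding it still and level about ten centimetres above the place where it sat, with the beaker and the dropper bottle still standing on it. Leave the other things on the table where they are.

Things in the scene. Friction and masses are not known exactly. Their poses are not given: they have to be found in the camera images.
- dock: Fixed grey base plate on the table, 130 mm (its x) by 230 mm (its y), 12 mm thick, with a 60 mm wide extension at the +y end that carries the clamp (out to y = 191 mm). Four aluminium corner guides stand to 35 mm above the table and let the tray slide straight up with 2 mm play. Origin: on the table under the centre of the place where the tray sits; z up, y along the tray's long side towards the clamp.
- clamp (a joint): Clamp knob, turning about an upright axis at x = 0, y = +165 mm in the dock's frame. 0 rad: clamped, its steel hold-down finger (37 mm long, 14 mm wide) points to the dock's -y and lies over the tray's tongue. Grows anticlockwise seen from above, to the stop at 1.57 rad; beyond 1.1 rad the tray is quite free. Starts between 0 and 0.25; stays where it is left; turning it takes about 0.06 N m.
- knob_grip (a point): Middle of the black T-bar grip on top of the clamp knob, on the turning axis, 94 mm above the table. The bar is 54 mm long, 14 mm wide and 24 mm tall (82 to 106 mm above the table), on a stem; its long side is the point's y axis (along the hold-down finger) and turns with the knob.
- tray: Loose aluminium sample tray, 90 mm (x) by 200 mm (y), 6 mm floor, rim 16 mm high, about 0.35 kg; a 30 mm wide, 6 mm thick tongue sticks out at its +y end to y = 140 mm. Origin: centre of its underside, at the start 12 mm above the table on the dock, same axes as the dock (z up).
- handle_grip (a point): Middle of the tray's grey bridge handle, 96 mm above the tray's underside (108 mm above the table at the start). The handle is a bar 80 mm long along the tray's y, 14 mm wide along x and 22 mm tall, on two 9 mm round posts at y = +30 and -30 mm.
- beaker: Small glass beaker, 53 mm across, 64 mm high, standing loose on the tray floor about 62 mm from the tray's centre, at one end of the tray or the other; about 0.08 kg. Origin: centre of its underside, z up.
- dropper: Amber dropper bottle, 37 mm across, 102 mm high, standing loose on the tray floor at the other end. Origin: centre of its underside, z up.
- petri: Bystander: closed petri dish, 91 mm across, 16 mm high, beyond the dock. Origin: centre of its underside.
- tape: Bystander: roll of tape lying flat, 96 mm across, 25 mm high, beyond the dock. Origin: centre of its underside.
- tweezers: Bystander: steel tweezers, 154 mm long, 9 mm high, lying on the near side of the dock. Origin: centre of its underside.
Not all that is in view belongs to the job. Of the things like the dropper, leave any that is blue or purple; of the rest the larger one is meant.

How it is judged:
On the way, in this order (a step that is already met when the one before it is completed fails the run):
1. the clamp is turned open while the tray still sits in the dock (value of joint clamp above 1.15 rad and z of tray in the frame of dock below 0.02 m), for 0.2 s.
2. the tray is lifted clear of the corner guides (z of tray in the frame of dock above 0.05 m), for 0.2 s.
At the end, for the whole second after the job is handed in: The clamp is open (beyond 1.1 rad); the fingers hold the tray in the air, raised 60 to 150 mm above its seat and within 50 mm of straight above it, level within 0.09 rad and still; it does not touch the dock; the beaker and the dropper bottle stand upright (within 0.13 rad) on its floor (value of joint clamp above 1.1 rad and z of tray in the frame of dock between 0.072 and 0.162 m and horizontal distance between tray and dock below 0.05 m and angle between tray's own z axis and vertical below 0.09 rad and linear speed of tray below 0.02 m/s and angular speed of tray below 0.15 rad/s and contact force between tray and the fingers above 1 N and contact force between tray and dock below 0.1 N and angle between each of beaker, dropper's own z axis and vertical below 0.13 rad and z of beaker in the frame of tray between 0 and 0.015 m and z of dropper in the frame of tray between 0 and 0.015 m and distance between each of beaker, dropper and tray below 0.1 m); the arm keeps its last pose, push and grip.
It fails at once if the tray is tipped more than 0.3 rad (angle between tray's own z axis and vertical above 0.3 rad).
It fails at once if the beaker or the dropper bottle is knocked over (angle between any of beaker, dropper's own z axis and vertical above 0.4 rad).
It fails at once if a bystander is pushed more than 30 mm (distance of any of petri, tape, tweezers from where it was at the start of the episode above 0.03 m).
It also fails if it takes over 48 s, if anything falls off the work surface, if the arm or the gripper's body presses on something with over 40 N, if the wrist force passes 120 N, or if a joint passes its speed limit or range.

## Robot

A 6-joint arm with a two-finger parallel gripper is mounted at the origin on a cart in front of the work surface, level with it; the furniture and walls round the work are solid. World frame = base frame: x ahead of the robot, y to its left, z up, the work surface at z = 0. Lengths are in m, angles in rad, forces in N, time in s.
With the tool pointing down it reaches from about 0.425 to 0.95 m from the base axis. Payload 3.5 kg.
Tool frame: the origin (TCP) lies midway between the tips of the shut fingers; the grasp point (between the pads) lies 19 mm behind it; y points along the fingers, x is the direction in which the jaws open and shut, and the axes are right-handed (so a half turn about y gives the same grasp; the last joint's range is limited). The gripper opens to 85 mm and grips with 20 to 120 N. Pads are 22 mm wide; open, the fingers measure 114 mm over their backs; the gripper's body (76 mm by 85 mm) begins 54 mm behind the grasp point. The pads swing forward as they close: fully open they stand 13 mm farther back than shut.
Start: joints at [-1.425, 0.286, 1.577, -0, 1.279, -0.15], TCP at [0.197, -0.646, 0.231] pointing down, gripper open.
Joint ranges: [-2.77, 2.77], [-0.9, 2.22], [0.21, 2.48], [-1.53, 4.67], [0.24, 2.81], [-2.84, 2.84]. Speed limits (rad/s): [2.79, 2.79, 3.14, 3.14, 3.14, 3.14].

## Interface

Orientations are given as a unit quaternion [x, y, z, w].
In Python, from plant import ctrl, viewer gives the robot as it stands.
- The arm moves only by the tool step_arm, never from a script. Its argument "rows" is a list of rows, each a list of 3 entries, a list of its own where there are three numbers: the turn, a rotation vector about the tool's x, y, z in degrees, then the shift along the tool's x, y, z in mm, then the closure, from 0 (fully open) to 1 (shut). A call has 1 to 10 rows; each row is the pose to reach, as a shift and turn from the pose commanded when the call began, along the tool's axes at that moment; what a row does not reach only later rows make up. A row lasts 1/12 s, in which the tool goes at most 41.7 mm and 7.16 degrees, less where a joint would pass 70% of its speed; a pose out of reach is approached as far as the arm can. A call with a gripper value outside its range is refused whole. The fingers move at their own pace and stop on an object; "newtons" is the grip in N (left out, the last holds). Time passes only in rows, so rows that repeat a pose let the fingers close. It gives the time, the measured TCP pose, the force and the opening at its end, in the units of the state.
- ctrl.get_state(): the state, without advancing time (a new reading comes with each control period).
- viewer.read_camera(name): name is "side" or "top" or "wrist"; returns (picture, depth): 420x560x3 uint8, red, green, blue; 420x560 float32, m along the optical axis (not along the pixel's ray), 0 where there is no reading.
- viewer.calibration(name): a dict with "K" (3x3 intrinsics, pixels), "R" (3x3) and "t" (3): a world point X has camera coordinates R X + t. Camera axes: x right, y down, z forward; pixel columns grow to the right and rows downward; lengths in m; the calibration is good to about 2 mm. A picture is of the moment at which its call begins: read the wrist's pose just before it. calibration takes no time and is no camera call; for the wrist camera it gives the pose at the moment of the call.
- ctrl.sign_off(): hands the job in, once; it reports no verdict.
The state is a dict: "time": time; "qpos": joint angles; "dq": joint speeds; "joint_efforts": joint torques, N m; "eef_pos": TCP position; "tcp_rot": TCP orientation; "contact_force": force on the tool from outside, world axes, zero at the start; "wrist_torque": the same for the moment, N m; "opening": opening from 0.0 (shut) to 1.0 (fully open).
Only numpy, scipy, OpenCV 4.12 (cv2) and the standard library are available. Lean on these libraries where they do the work, as an engineer would, in place of code of your own. Each camera call takes 0.05 s, during which the arm holds its last target.

## Working session

There is one attempt and no reset: what is moved stays moved. The work goes in short steps, Python scripts to look and compute and a tool call to move; the robot and the scene stay as the last step left them, time stands still between calls to the robot, and variables do not carry over. Pictures are saved under pics/ and viewed, and the job is handed in when it is done.

Besides the shell and the picture viewer there is one more tool, called after ">>>" as name([rows], argument=value, ...), one row to a line, values as JSON. step_arm: Moves the arm, as the interface text tells. Its arguments: {"type":"object","properties":{"rows":{"type":"array"},"newtons":{"type":"number"}},"required":["rows"]}

```bash
ls; mkdir -p pics; python3 - <<'E'
from plant import ctrl, viewer
import cv2, numpy as np
print(ctrl.get_state())
for n in ["side","top","wrist"]:
    c=viewer.calibration(n); print(n,c["K"].tolist(),c["R"].tolist(),c["t"].tolist())
    im,d=viewer.read_camera(n); cv2.imwrite(f"pics/{n}0.png",im[...,::-1]); np.savez(f"{n}0.npz",im=im,d=d,**c)
E
```

```text
pics
{'time': 0.0, 'qpos': array([-1.42498046e+00,  2.87178425e-01,  1.57820014e+00,  3.05256474e-06,
        1.27863616e+00, -1.49995607e-01]), 'dq': array([-7.21040509e-04,  5.31294134e-04,  9.62540406e-05,  1.14395747e-03,
       -1.73664213e-03,  8.01322624e-04]), 'joint_efforts': array([-7.59283594e-04, -4.05980372e+01, -2.92626268e+01, -1.64332341e-04,
        5.87509901e-03,  4.19877551e-06]), 'eef_pos': array([ 0.19670596, -0.64499604,  0.22992617]), 'tcp_rot': array([-0.56761635,  0.42146087, -0.42025383,  0.56883137]), 'contact_force': array([-1.04696118,  0.35630376, -0.04131513]), 'wrist_torque': array([-0.00114845, -0.01225926, -0.02907481]), 'opening': 1.0033885610305298}
side [[523.965897887753, 0.0, 285.87636618276684], [0.0, 523.965897887753, 209.4052213347821], [0.0, 0.0, 1.0]] [[0.9592002895048491, -0.28167088224750075, -0.02441963774769097], [-0.1535311442450235, -0.44640653785522083, -0.8815607697186445], [0.23740891381881107, 0.8493425204556934, -0.47143853319954926]] [-0.5177337168558624, -0.0037536489769077444, 1.0802103107240297]
top [[455.12287669408954, 0.0, 278.8282835511225], [0.0, 455.12287669408954, 206.03751748251725], [0.0, 0.0, 1.0]] [[0.007261452377628776, -0.9999162563101713, -0.010712220872404882], [-0.9845175748518784, -0.005272617491569715, -0.17520657611106888], [0.1751354222227577, 0.011818623923255646, -0.9844734145782794]] [-0.28481466784855325, 0.4581231137257953, 0.863661506338094]
wrist [[291.01795781378206, 0.0, 281.05817262734854], [0.0, 291.01795781378206, 207.19887365218062], [0.0, 0.0, 1.0]] [[0.290826914282696, -0.9567738811668397, -0.0018564066772320117], [-0.9233535518229466, -0.2811755584943471, 0.2614546301776744], [-0.2506749374483972, -0.0743239236204464, -0.9652139815154501]] [-0.673490998293962, -0.03272771193221559, 0.3778307117633373]
```

View pics/top0.png

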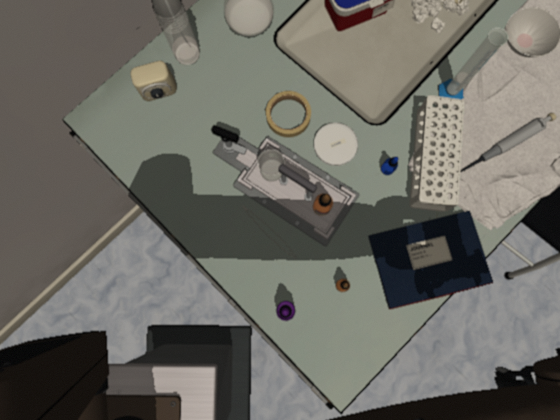

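View pics/side0.png

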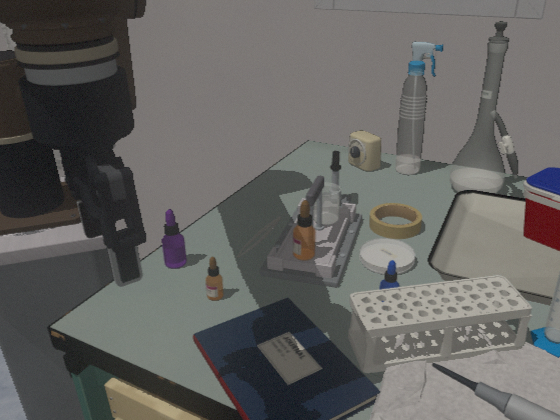

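View pics/wrist0.png

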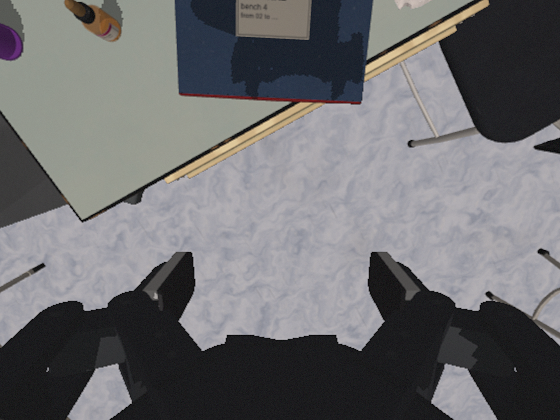

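Top view: the dock lies around (290,190), with the clamp knob's black bar at (226,133) and the grey handle at (298,178). The dropper look-alikes are purple (285,310), small amber (343,284), blue (390,163) and large amber on the tray (322,203). By the description it is the large amber one on the tray. I'll check that in a close crop and measure.

```bash
cat > h.py <<'E'
import numpy as np, cv2
def load(f): return dict(np.load(f))
def ray(c,u,v,z):
    d=c['R'].T@np.linalg.inv(c['K'])@np.array([u,v,1.]); o=-c['R'].T@c['t']
    return o+d*(z-o[2])/d[2]
def cloud(c):
    h,w=c['d'].shape; v,u=np.mgrid[:h,:w]
    p=np.stack([u,v,np.ones_like(u)],-1).astype(float)@np.linalg.inv(c['K']).T*c['d'][...,None]
    return (p-c['t'])@c['R']
E
python3 - <<'E'
from h import *
for n,(x,y,w,h) in dict(top=(200,110,180,140),side=(240,140,130,150)).items():
    c=load(n+'0.npz'); im=c['im'][y:y+h,x:x+w,::-1]
    cv2.imwrite(f'pics/{n}crop0.png',cv2.resize(im,None,fx=4,fy=4,interpolation=cv2.INTER_CUBIC))
c=load('top0.npz'); P=cloud(c)
for u,v in [(226,133),(232,136),(217,128),(298,178),(285,170),(310,186),(322,203),(268,160),(335,144),(288,113)]: print(u,v,P[v,u].round(4))
E
```

```text
226 133 [ 0.5874 -0.182   0.1067]
232 136 [ 0.5824 -0.1931  0.104 ]
217 128 [ 0.5973 -0.1646  0.1064]
298 178 [ 0.4984 -0.3175  0.1163]
285 170 [ 0.5131 -0.2937  0.1173]
310 186 [ 0.4832 -0.3393  0.1177]
322 203 [ 0.4567 -0.363   0.0918]
268 160 [ 0.559  -0.2587  0.0221]
335 144 [ 0.5956 -0.3976  0.0165]
288 113 [ 0.6709 -0.2997 -0.0026]
```

View pics/topcrop0.png

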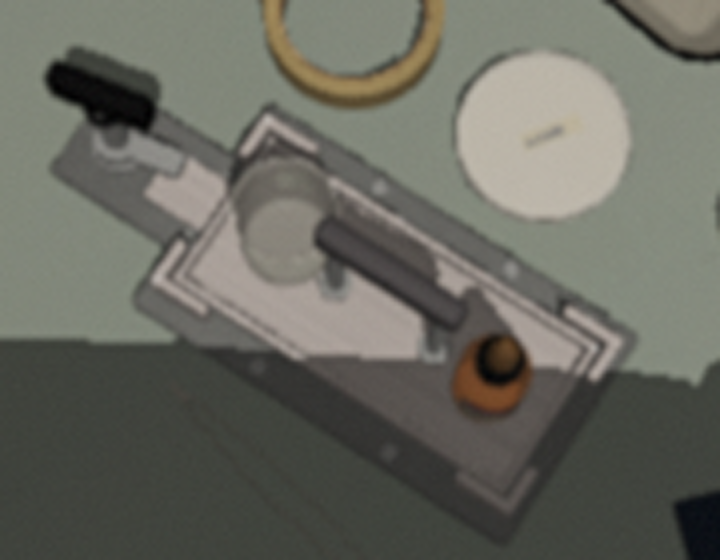

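View pics/sidecrop0.png

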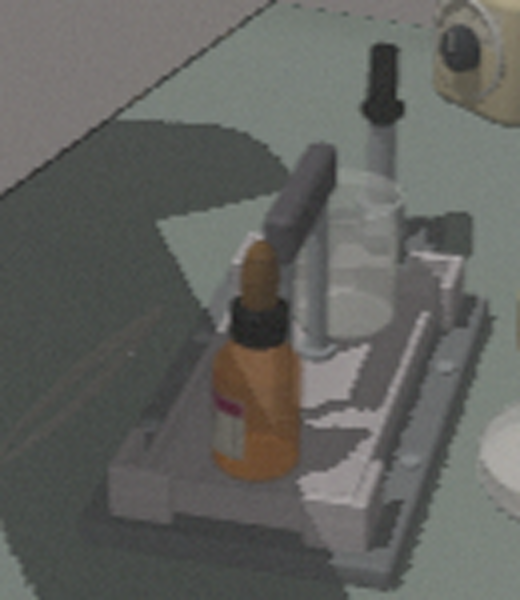

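The crops confirm it: the large amber bottle stands on the tray at the −y end, and the beaker is at the clamp end. Next I measure the handle and knob axes.

```bash
python3 - <<'E'
from h import *
c=load('top0.npz'); P=cloud(c); im=c['im'].astype(int); hsv=cv2.cvtColor(c['im'],cv2.COLOR_RGB2HSV)
v,u=np.mgrid[:420,:560]
def comp(m):
    n,l,s,_=cv2.connectedComponentsWithStats(m.astype(np.uint8)); i=1+s[1:,4].argmax(); return l==i
knob=comp((P[...,2]>.09)&(P[...,2]<.12)&(u>205)&(u<245)&(v>118)&(v<145)&(im.max(-1)<60))
hand=comp((P[...,2]>.108)&(P[...,2]<.13)&(u>270)&(u<318)&(v>155)&(v<200))
for n,m,z in (('knob',knob,.106),('handle',hand,.119)):
    ys,xs=np.nonzero(m)
    W=np.array([ray(c,a+0.,b+0.,z)[:2] for a,b in zip(xs,ys)])
    r=cv2.minAreaRect((W*1000).astype(np.float32)); 
    B=cv2.boxPoints(r); e=[B[1]-B[0],B[2]-B[1]]; L=max(e,key=np.linalg.norm)
    print(n,len(xs),'centre',np.round(r[0],1),'size',np.round(r[1],1),'ang',np.degrees(np.arctan2(L[1],L[0])).round(1),'mean',(W.mean(0)*1000).round(1),'zmed',np.median(P[m][:,2]).round(4), 'px',xs.mean().round(1),ys.mean().round(1))
    q=P[m]; q=q[:,:2]; w,V=np.linalg.eigh(np.cov(q.T)); print('  cloud mean',(q.mean(0)*1000).round(1),'pca',np.degrees(np.arctan2(V[1,1],V[0,1])).round(1))
# dock corners/guides
for nm,u0,v0,z in [('petri',335,144,.016),('tape',288,113,.0125)]: print(nm,ray(c,u0,v0,z).round(3))
# wrist tool axes
from plant import ctrl
from scipy.spatial.transform import Rotation as R
s=ctrl.get_state(); print(R.from_quat(s['tcp_rot']).as_matrix().round(3))
E
```

```text
knob 233 centre [ 585.9 -179.1] size [54.9 17. ] ang 67.7 mean [ 586.  -179.7] zmed 0.1045 px 224.9 133.8
  cloud mean [ 586.9 -179.4] pca 67.6
handle 347 centre [ 497.6 -315. ] size [79.9 15.5] ang 56.9 mean [ 497.6 -315.2] zmed 0.1176 px 296.8 178.1
  cloud mean [ 498.  -315.3] pca 57.0
petri [ 0.596 -0.398  0.016]
tape [ 0.665 -0.3    0.012]
[[ 0.292 -0.     0.957]
 [-0.957  0.002  0.292]
 [-0.002 -1.     0.   ]]
```

Handle centre is (0.498, −0.315) with the bar at 57°. Knob centre is (0.586, −0.179) with the bar at 67.6°, so the clamp is at about 0.19 rad. The spacing measures 162 mm against 165 mm nominal, and the sizes 80x15 and 55x17 fit. I now move above the knob, tool x at −22.4°.

>>> step_arm([
  [[0, -10, 0], [-67, 0, 102], 0.4],
  [[0, -50, 0], [-334, 20, 510], 0.4],
  [[0, -50, 0], [-334, 20, 510], 0.4],
  [[0, -50, 0], [-334, 20, 510], 0.4],
  [[0, -50, 0], [-334, 20, 510], 0.4],
  [[0, -50, 0], [-334, 20, 510], 0.4],
  [[0, -50, 0], [-334, 20, 510], 0.4],
  [[0, -50, 0], [-334, 20, 510], 0.4],
  [[0, -50, 0], [-334, 20, 510], 0.4],
  [[0, -50, 0], [-334, 20, 510], 0.4],
], newtons=40)

```text
time: 0.98
eef_pos: [0.4643, -0.3239, 0.2179]
tcp_rot: [-0.693, 0.141, -0.141, 0.693]
contact_force: [-0.2, 0.7, 0.1]
opening: 0.605
```

```bash
cat > go.py <<'E'
# work out the shift/turn (tool axes, mm/deg) from the present pose to a vertical-tool pose
import sys,numpy as np
from scipy.spatial.transform import Rotation as R
from plant import ctrl
def need(x,y,z,ang):
    s=ctrl.get_state(); M=R.from_quat(s['tcp_rot']).as_matrix()
    a=np.radians(ang); X=np.array([np.cos(a),np.sin(a),0]); Y=np.array([0,0,-1.]); T=np.stack([X,Y,np.cross(X,Y)],1)
    print('t',round(s['time'],2),'pos',s['eef_pos'].round(4),'xang',np.degrees(np.arctan2(M[1,0],M[0,0])).round(1),'open',round(s['opening'],3),'F',s['contact_force'].round(1),'tq',s['wrist_torque'].round(2),'q',s['qpos'].round(2))
    print('turn',np.degrees(R.from_matrix(M.T@T).as_rotvec()).round(1),'shift',(M.T@(np.array([x,y,z])-s['eef_pos'])*1000).round(1))
if __name__=='__main__': need(*map(float,sys.argv[1:]))
E
python3 go.py .587 -.178 .21 -22.4
```

```text
t 0.98 pos [ 0.4643 -0.3239  0.2179] xang -23.1 open 0.605 F [-0.2  0.7  0.1] tq [-0.05 -0.02 -0.  ] q [-0.79  0.06  1.86  0.    1.22 -0.39]
turn [-0.  -0.7 -0. ] shift [ 55.7   7.9 182.3]
```

>>> step_arm([
  [[0, -0.5, 0], [50, 8, 165], 0.4],
  [[0, -0.5, 0], [50, 8, 165], 0.4],
  [[0, -0.5, 0], [50, 8, 165], 0.4],
  [[0, -0.5, 0], [50, 8, 165], 0.4],
  [[0, -0.5, 0], [50, 8, 165], 0.4],
  [[0, -0.5, 0], [50, 8, 165], 0.4],
  [[0, -0.5, 0], [50, 8, 165], 0.4],
])

```text
time: 1.57
eef_pos: [0.5739, -0.1935, 0.2097]
tcp_rot: [0.694, -0.138, 0.137, -0.693]
contact_force: [0.5, 0.2, 0.4]
opening: 0.597
```

```bash
python3 go.py .587 -.178 .21 -22.4; python3 - <<'E'
from plant import viewer
import cv2,numpy as np
for n in ["wrist","top"]:
    c=viewer.calibration(n); im,d=viewer.read_camera(n); cv2.imwrite(f"pics/{n}1.png",im[...,::-1]); np.savez(f"{n}1.npz",im=im,d=d,**c)
E
```

```text
t 1.57 pos [ 0.5739 -0.1935  0.2097] xang -22.5 open 0.597 F [0.5 0.2 0.4] tq [-0.01  0.05 -0.01] q [-0.49  0.15  1.77 -0.    1.22 -0.1 ]
turn [ 0.  -0.1 -0.1] shift [ 6.2 -0.4 19.3]
```

View pics/wrist1.png

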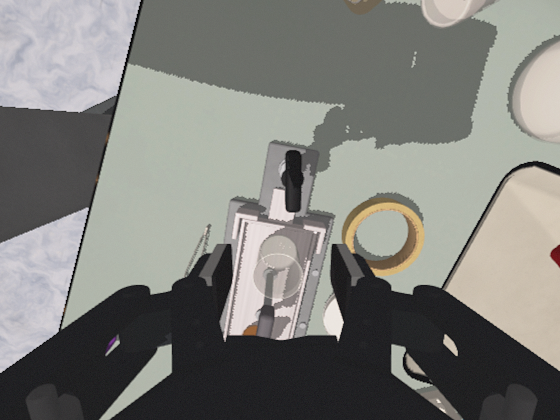

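The wrist view shows the knob bar, black, at (293,180), with the beaker at (278,262) and the tape at (383,236). I measure the knob from here as a second view.

```bash
python3 - <<'E'
from h import *
c=load('wrist1.npz'); im=c['im'].astype(int); P=cloud(c)
m=np.zeros(im.shape[:2],bool); m[140:225,270:315]=True
m&=(im.max(-1)<45)
n,l,s,_=cv2.connectedComponentsWithStats(m.astype(np.uint8)); m=l==(1+s[1:,4].argmax())
print(m.sum(),np.percentile(P[m][:,2],[5,50,95]).round(3))
mt=m&(P[...,2]>.1)
ys,xs=np.nonzero(mt); W=np.array([ray(c,a,b,.106)[:2] for a,b in zip(xs,ys)])*1000
r=cv2.minAreaRect(W.astype(np.float32)); B=cv2.boxPoints(r); L=max([B[1]-B[0],B[2]-B[1]],key=np.linalg.norm)
print(r,np.degrees(np.arctan2(L[1],L[0])),W.mean(0))
E
```

```text
721 [0.098 0.105 0.106]
((592.2957153320312, -176.665771484375), (51.86481475830078, 12.838047981262207), 67.7309799194336) 67.73103 [ 593.96724731 -173.04812598]
```

Both views agree within about 5 mm: (592,−177) and (587,−180). I take (0.590, −0.178), well inside the jaw opening, and descend.

>>> step_arm([
  [[0, 0, 0], [9, 30, 20], 0.4],
  [[0, 0, 0], [9, 60, 20], 0.4],
  [[0, 0, 0], [9, 90, 20], 0.4],
  [[0, 0, 0], [9, 120, 20], 0.4],
  [[0, 0, 0], [9, 133, 20], 0.4],
  [[0, 0, 0], [9, 133, 20], 0.4],
  [[0, 0, 0], [9, 133, 20], 0.4],
], newtons=20)

```text
time: 2.25
eef_pos: [0.5897, -0.1797, 0.0773]
tcp_rot: [-0.693, 0.139, -0.139, 0.693]
contact_force: [-0.1, 0.8, 1.2]
opening: 0.604
```

```bash
python3 go.py .590 -.178 .076 -22.4; python3 - <<'E'
from plant import viewer
import cv2,numpy as np
for n in ["wrist","side"]:
    c=viewer.calibration(n); im,d=viewer.read_camera(n); cv2.imwrite(f"pics/{n}2.png",im[...,::-1]); np.savez(f"{n}2.npz",im=im,d=d,**c)
E
```

```text
t 2.25 pos [ 0.5897 -0.1797  0.0773] xang -22.6 open 0.604 F [-0.1  0.8  1.2] tq [ 0.   -0.05  0.04] q [-0.46  0.33  1.83 -0.    0.99 -0.06]
turn [ 0.  -0.2 -0. ] shift [-0.3  1.3  1.7]
```

View pics/wrist2.png

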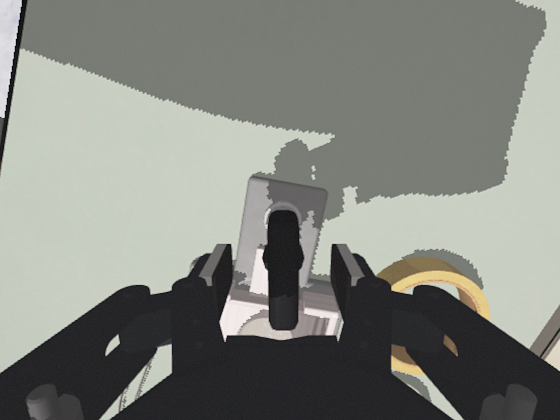

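View pics/side2.png

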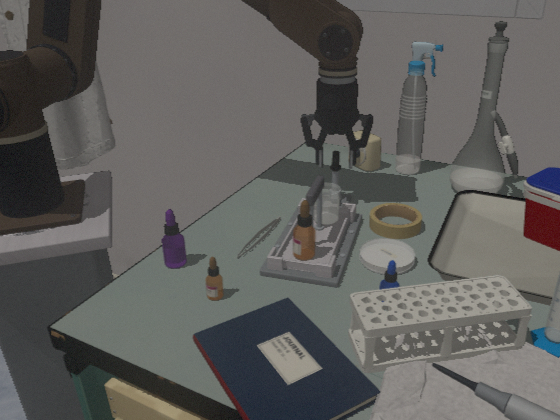

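The bar at column 284 sits midway between the pads at columns 221 and 346. I check its position along the bar, from rows 210 to 330.

```bash
python3 - <<'E'
from h import *
c=load('wrist2.npz')
a=ray(c,284,209,.106);b=ray(c,284,330,.106);print(a,b,(a+b)/2,np.linalg.norm(a-b), np.degrees(np.arctan2(*(a-b)[1::-1])))
X=c['R']@np.array([.5897,-.1797,.0963])+c['t'];p=c['K']@X;print(p/p[2])
E
```

```text
[ 0.60440038 -0.14744376  0.106     ] [ 0.58247586 -0.20027818  0.106     ] [ 0.59343812 -0.17386097  0.106     ] 0.05720280361118142 67.46318112775232
[281.19329675 276.3759429    1.        ]
```

>>> step_arm([
  [[0, 0, 0], [0, 1, 2], 0.4],
  [[0, 0, 0], [0, 1, 2], 1.0],
  [[0, 0, 0], [0, 1, 2], 1.0],
  [[0, 0, 0], [0, 1, 2], 1.0],
  [[0, 0, 0], [0, 1, 2], 1.0],
  [[0, 0, 0], [0, 1, 2], 1.0],
  [[0, 0, 0], [0, 1, 2], 1.0],
  [[0, 0, 0], [0, 1, 2], 1.0],
], newtons=25)

```text
time: 3.02
eef_pos: [0.5918, -0.177, 0.0774]
tcp_rot: [0.694, -0.137, 0.139, -0.693]
contact_force: [0.2, 0.5, 5.3]
opening: 0.232
```

```bash
python3 go.py .590 -.178 .076 -22.4
```

```text
t 3.02 pos [ 0.5918 -0.177   0.0774] xang -22.5 open 0.232 F [0.2 0.5 5.3] tq [ 0.07 -0.11 -0.06] q [-0.45  0.33  1.83  0.    0.98 -0.06]
turn [-0.  -0.1  0.1] shift [-1.3  1.4 -1.6]
```

>>> step_arm([
  [[0, 0, 0], [0, 0, 0], 1.0],
  [[0, 0, 0], [0, 0, 0], 1.0],
  [[0, 0, 0], [0, 0, 0], 1.0],
])

```text
time: 3.27
eef_pos: [0.5918, -0.177, 0.0774]
tcp_rot: [0.694, -0.137, 0.139, -0.693]
contact_force: [0.0, 1.8, 5.6]
opening: 0.235
```

The grip is settled. I make a first small turn of 20° and watch the forces.

>>> step_arm([
  [[0, -4, 0], [0, 0, 0], 1.0],
  [[0, -8, 0], [0, 0, 0], 1.0],
  [[0, -12, 0], [0, 0, 0], 1.0],
  [[0, -16, 0], [0, 0, 0], 1.0],
  [[0, -20, 0], [0, 0, 0], 1.0],
  [[0, -20, 0], [0, 0, 0], 1.0],
  [[0, -20, 0], [0, 0, 0], 1.0],
])

```text
time: 3.85
eef_pos: [0.5913, -0.1769, 0.0773]
tcp_rot: [0.707, -0.015, 0.016, -0.707]
contact_force: [-1.4, 0.5, 6.1]
opening: 0.235
```

```bash
python3 go.py .590 -.178 .076 57; python3 - <<'E'
from plant import viewer
import cv2,numpy as np
for n in ["wrist"]:
    c=viewer.calibration(n); im,d=viewer.read_camera(n); cv2.imwrite(f"pics/{n}3.png",im[...,::-1])
E
```

```text
t 3.85 pos [ 0.5913 -0.1769  0.0773] xang -2.5 open 0.235 F [-1.4  0.5  6.1] tq [ 0.14  0.1  -0.02] q [-0.45  0.33  1.83  0.    0.99 -0.41]
turn [  0.  -59.5   0. ] shift [-1.3  1.3 -1.2]
```

View pics/wrist3.png

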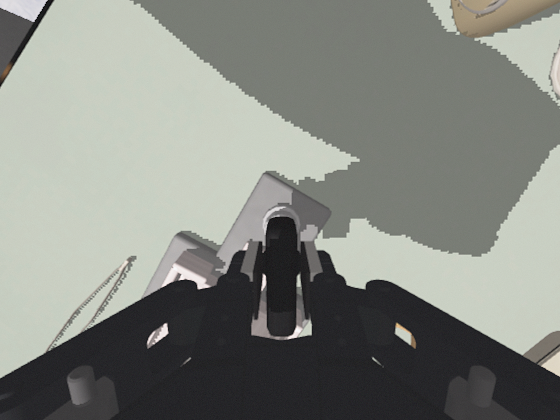

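The bar at (283,275) turns with the gripper, held between the pads, and forces are low. I continue to the stop.

>>> step_arm([
  [[0, -5, 0], [0, 0, 0], 1.0],
  [[0, -10, 0], [0, 0, 0], 1.0],
  [[0, -15, 0], [0, 0, 0], 1.0],
  [[0, -20, 0], [0, 0, 0], 1.0],
  [[0, -25, 0], [0, 0, 0], 1.0],
  [[0, -30, 0], [0, 0, 0], 1.0],
  [[0, -35, 0], [0, 0, 0], 1.0],
  [[0, -40, 0], [0, 0, 0], 1.0],
  [[0, -45, 0], [0, 0, 0], 1.0],
  [[0, -50, 0], [0, 0, 0], 1.0],
])

```text
time: 4.73
eef_pos: [0.5903, -0.1773, 0.0773]
tcp_rot: [-0.647, -0.285, 0.287, 0.647]
contact_force: [-5.3, -0.0, 7.7]
opening: 0.235
```

>>> step_arm([
  [[0, -3, 0], [0, 0, 0], 1.0],
  [[0, -6, 0], [0, 0, 0], 1.0],
  [[0, -8, 0], [0, 0, 0], 1.0],
  [[0, -10, 0], [0, 0, 0], 1.0],
  [[0, -10, 0], [0, 0, 0], 1.0],
  [[0, -10, 0], [0, 0, 0], 1.0],
])

```text
time: 5.23
eef_pos: [0.5901, -0.1775, 0.0773]
tcp_rot: [-0.62, -0.339, 0.341, 0.62]
contact_force: [-5.4, -1.2, 8.6]
opening: 0.235
```

```bash
python3 go.py .590 -.178 .076 57; python3 - <<'E'
from plant import viewer
import cv2,numpy as np
for n in ["wrist","top"]:
    c=viewer.calibration(n); im,d=viewer.read_camera(n); cv2.imwrite(f"pics/{n}4.png",im[...,::-1])
E
```

```text
t 5.23 pos [ 0.5901 -0.1775  0.0773] xang 57.5 open 0.235 F [-5.4 -1.2  8.6] tq [-0.14  0.73 -0.06] q [-0.46  0.33  1.83 -0.    0.99 -1.46]
turn [-0.1  0.5 -0.1] shift [-0.5  1.3 -0.2]
```

View pics/wrist4.png

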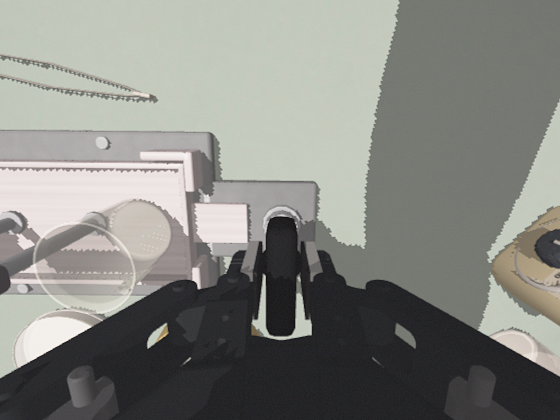

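The bar is now across the dock at 57.5°, and the tongue at (220,222) is uncovered. I nudge another 4° to feel the stop, then release and rise.

>>> step_arm([
  [[0, -2, 0], [0, 0, 0], 1.0],
  [[0, -4, 0], [0, 0, 0], 1.0],
  [[0, -4, 0], [0, 0, 0], 1.0],
  [[0, -4, 0], [0, 0, 0], 1.0],
])

```text
time: 5.67
eef_pos: [0.5894, -0.1772, 0.0772]
tcp_rot: [-0.607, -0.36, 0.363, 0.609]
contact_force: [-6.8, 0.2, 10.3]
opening: 0.232
```

```bash
python3 go.py .590 -.178 .076 57
```

```text
t 5.67 pos [ 0.5894 -0.1772  0.0772] xang 61.5 open 0.232 F [-6.8  0.2 10.3] tq [-0.09  1.1  -0.1 ] q [-0.46  0.33  1.83 -0.    0.99 -1.53]
turn [-0.2  4.5 -0.2] shift [-0.4  1.2 -0.9]
```

>>> step_arm([
  [[0, 2, 0], [0, 0, 0], 0.4],
  [[0, 2, 0], [0, 0, 0], 0.4],
  [[0, 2, 0], [0, 0, 0], 0.4],
  [[0, 2, 0], [0, 0, 0], 0.4],
  [[0, 2, 0], [0, -40, 0], 0.4],
  [[0, 2, 0], [0, -80, 0], 0.4],
  [[0, 2, 0], [0, -120, 0], 0.4],
  [[0, 2, 0], [0, -140, 0], 0.4],
  [[0, 2, 0], [0, -140, 0], 0.4],
])

```text
time: 6.42
eef_pos: [0.594, -0.1781, 0.2237]
tcp_rot: [0.618, 0.353, -0.348, -0.61]
contact_force: [-0.2, -1.4, 1.6]
opening: 0.6
```

```bash
python3 go.py .498 -.315 .215 -33; python3 - <<'E'
from plant import viewer
import cv2,numpy as np
for n in ["wrist"]:
    c=viewer.calibration(n); im,d=viewer.read_camera(n); cv2.imwrite(f"pics/{n}5.png",im[...,::-1]); np.savez(f"{n}5.npz",im=im,d=d,**c)
E
```

```text
t 6.42 pos [ 0.594  -0.1781  0.2237] xang 59.5 open 0.6 F [-0.2 -1.4  1.6] tq [-0.05 -0.02  0.07] q [-0.45  0.17  1.73  0.    1.23 -1.49]
turn [ 0.5 92.5  0.6] shift [-166.7    8.3   13.3]
```

View pics/wrist5.png

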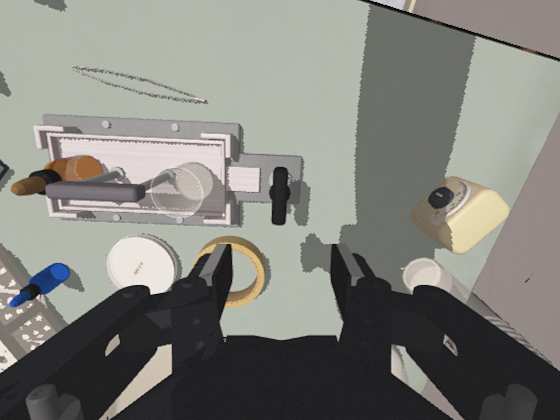

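The knob bar at (280,195) stands across the dock, with its finger off the tongue at (243,178). Now I go over the handle.

>>> step_arm([
  [[0, 45, 0], [-165, 8, 13], 0.4],
  [[0, 92, 0], [-165, 8, 13], 0.4],
  [[0, 92, 0], [-165, 8, 13], 0.4],
  [[0, 92, 0], [-165, 8, 13], 0.4],
  [[0, 92, 0], [-165, 8, 13], 0.4],
  [[0, 92, 0], [-165, 8, 13], 0.4],
  [[0, 92, 0], [-165, 8, 13], 0.4],
  [[0, 92, 0], [-165, 8, 13], 0.4],
  [[0, 92, 0], [-165, 8, 13], 0.4],
  [[0, 92, 0], [-165, 8, 13], 0.4],
])

```text
time: 7.3
eef_pos: [0.4947, -0.3114, 0.2052]
tcp_rot: [-0.702, 0.078, -0.076, 0.704]
contact_force: [-0.4, -0.6, -0.6]
opening: 0.598
```

```bash
python3 go.py .498 -.315 .215 -33
```

```text
t 7.3 pos [ 0.4947 -0.3114  0.2052] xang -12.5 open 0.598 F [-0.4 -0.6 -0.6] tq [ 0.02  0.01 -0.04] q [-0.74  0.11  1.83  0.    1.21 -0.52]
turn [-0.1 20.5 -0.3] shift [ 3.9 -9.8 -2.8]
```

>>> step_arm([
  [[0, 20.5, 0], [4, -5, -3], 0.4],
  [[0, 20.5, 0], [4, -5, -3], 0.4],
  [[0, 20.5, 0], [4, -5, -3], 0.4],
  [[0, 20.5, 0], [4, -5, -3], 0.4],
  [[0, 20.5, 0], [4, -5, -3], 0.4],
])

```text
time: 7.72
eef_pos: [0.4983, -0.3153, 0.2109]
tcp_rot: [-0.678, 0.199, -0.197, 0.679]
contact_force: [0.1, 0.1, 0.5]
opening: 0.597
```

```bash
python3 go.py .498 -.315 .088 -33; python3 - <<'E'
from plant import viewer
import cv2,numpy as np
for n in ["wrist","side","top"]:
    c=viewer.calibration(n); im,d=viewer.read_camera(n); cv2.imwrite(f"pics/{n}6.png",im[...,::-1]); np.savez(f"{n}6.npz",im=im,d=d,**c)
E
```

```text
t 7.72 pos [ 0.4983 -0.3153  0.2109] xang -32.5 open 0.597 F [0.1 0.1 0.5] tq [-0.02 -0.01 -0.03] q [-0.74  0.12  1.81 -0.    1.22 -0.17]
turn [-0.   0.5 -0.2] shift [  0.  122.9  -0. ]
```

View pics/wrist6.png

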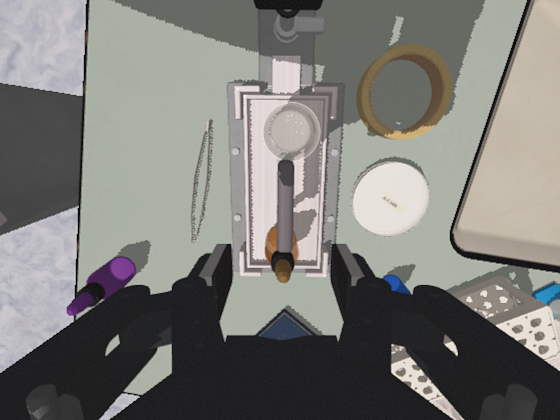

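View pics/side6.png

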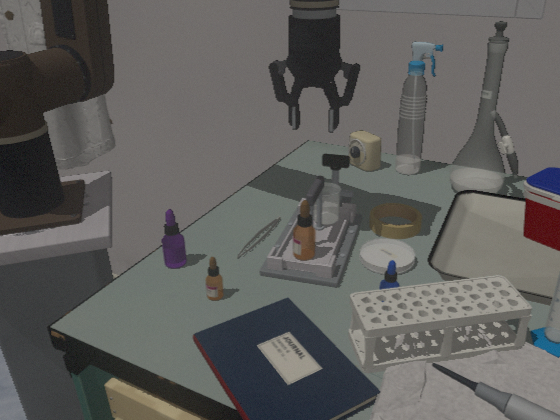

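The clamp finger at (315,22) points clear of the tongue. The handle runs from (287,160) to (285,250). I check its centre in this view.

```bash
python3 - <<'E'
from h import *
c=load('wrist6.npz'); P=cloud(c); v,u=np.mgrid[:420,:560]
m=(P[...,2]>.105)&(P[...,2]<.128)&(u>265)&(u<305)&(v>140)&(v<262)
hsv=cv2.cvtColor(c['im'],cv2.COLOR_RGB2HSV); m&=hsv[...,1]<80
n,l,s,_=cv2.connectedComponentsWithStats(m.astype(np.uint8)); m=l==(1+s[1:,4].argmax())
ys,xs=np.nonzero(m); print(m.sum(),xs.min(),xs.max(),ys.min(),ys.max(),np.median(P[m][:,2]))
W=np.array([ray(c,a,b,.119)[:2] for a,b in zip(xs,ys)])*1000
r=cv2.minAreaRect(W.astype(np.float32)); B=cv2.boxPoints(r); L=max([B[1]-B[0],B[2]-B[1]],key=np.linalg.norm)
print(r,np.degrees(np.arctan2(L[1],L[0])))
E
```

```text
1475 277 294 161 252 0.11784625335156547
((502.2692565917969, -314.99334716796875), (78.6304702758789, 13.69388198852539), 56.78958511352539) 56.789574
```

The wrist view gives (502,−315), the top view (498,−315), and the value inferred from the knob is (500,−316). I grip at (0.502, −0.312), slightly toward the clamp for balance.

>>> step_arm([
  [[0, 0, 0], [1.5, 30, 5], 0.4],
  [[0, 0, 0], [1.5, 60, 5], 0.4],
  [[0, 0, 0], [1.5, 90, 5], 0.4],
  [[0, 0, 0], [1.5, 110, 5], 0.4],
  [[0, 0, 0], [1.5, 123, 5], 0.4],
  [[0, 0, 0], [1.5, 123, 5], 0.4],
  [[0, 0, 0], [1.5, 123, 5], 0.4],
], newtons=20)

```text
time: 8.45
eef_pos: [0.503, -0.3126, 0.09]
tcp_rot: [-0.678, 0.199, -0.199, 0.679]
contact_force: [-0.4, 0.0, 0.6]
opening: 0.601
```

```bash
python3 go.py .502 -.312 .087 -33; python3 - <<'E'
from plant import viewer
import cv2,numpy as np
for n in ["wrist","side"]:
    c=viewer.calibration(n); im,d=viewer.read_camera(n); cv2.imwrite(f"pics/{n}7.png",im[...,::-1])
E
```

```text
t 8.45 pos [ 0.503  -0.3126  0.09  ] xang -32.6 open 0.601 F [-0.4  0.   0.6] tq [ 0.02 -0.02  0.03] q [-0.73  0.26  1.88  0.    1.   -0.16]
turn [-0.   0.4 -0. ] shift [-1.2  3.  -0.1]
```

View pics/wrist7.png

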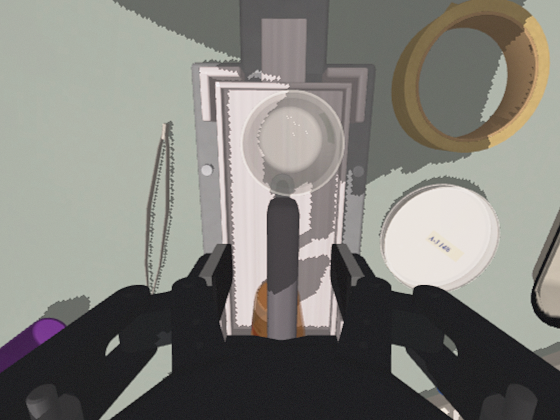

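View pics/side7.png

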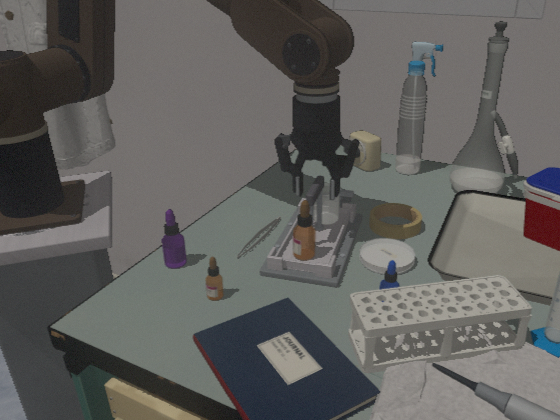

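The handle at column 283 is centred between the pads at columns 220 and 346, clear of the beaker and dropper. I close gently, then firm up.

>>> step_arm([
  [[0, 0.4, 0], [0, 2, 0], 0.4],
  [[0, 0.4, 0], [0, 2, 0], 1.0],
  [[0, 0.4, 0], [0, 2, 0], 1.0],
  [[0, 0.4, 0], [0, 2, 0], 1.0],
  [[0, 0.4, 0], [0, 2, 0], 1.0],
  [[0, 0.4, 0], [0, 2, 0], 1.0],
  [[0, 0.4, 0], [0, 2, 0], 1.0],
  [[0, 0.4, 0], [0, 2, 0], 1.0],
])

```text
time: 9.22
eef_pos: [0.5035, -0.313, 0.0888]
tcp_rot: [0.678, -0.201, 0.202, -0.678]
contact_force: [0.7, 0.3, 2.8]
opening: 0.16
```

>>> step_arm([
  [[0, 0, 0], [0, 0, 0], 1.0],
  [[0, 0, 0], [0, 0, 0], 1.0],
  [[0, 0, 0], [0, 0, 0], 1.0],
  [[0, 0, 0], [0, 0, 0], 1.0],
], newtons=70)

```text
time: 9.55
eef_pos: [0.5037, -0.3131, 0.0889]
tcp_rot: [0.678, -0.201, 0.202, -0.678]
contact_force: [1.6, -0.5, 3.6]
opening: 0.151
```

```bash
python3 go.py .502 -.312 .087 -33; python3 - <<'E'
from plant import viewer
import cv2,numpy as np
for n in ["side"]:
    c=viewer.calibration(n); im,d=viewer.read_camera(n); cv2.imwrite(f"pics/{n}8.png",cv2.resize(im[140:290,220:400,::-1],None,fx=4,fy=4))
E
```

```text
t 9.55 pos [ 0.5037 -0.3131  0.0889] xang -33.1 open 0.151 F [ 1.6 -0.5  3.6] tq [ 0.   -0.2   0.02] q [-0.73  0.26  1.88  0.    0.99 -0.15]
turn [ 0.  -0.1  0.1] shift [-2.   1.9  0. ]
```

View pics/side8.png

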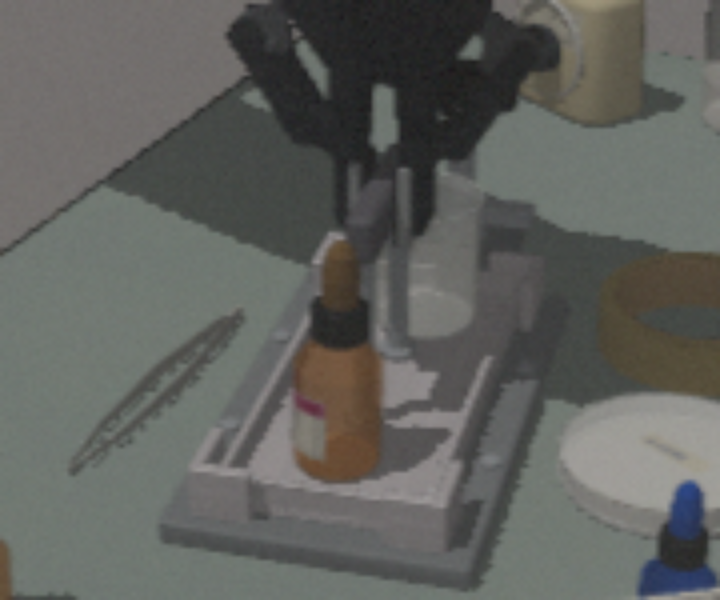

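The handle is gripped (opening 0.15, about 13–14 mm) and the tray is still seated. I lift slowly.

>>> step_arm([
  [[0, 0, 0], [0, -1, 0], 1.0],
  [[0, 0, 0], [0, -2, 0], 1.0],
  [[0, 0, 0], [0, -4, 0], 1.0],
  [[0, 0, 0], [0, -6, 0], 1.0],
  [[0, 0, 0], [0, -8, 0], 1.0],
  [[0, 0, 0], [0, -10, 0], 1.0],
  [[0, 0, 0], [0, -10, 0], 1.0],
])

```text
time: 10.18
eef_pos: [0.5024, -0.3121, 0.0979]
tcp_rot: [-0.678, 0.202, -0.2, 0.678]
contact_force: [-0.2, -0.8, -4.0]
opening: 0.151
```

```bash
python3 go.py .502 -.312 .187 -33
```

```text
t 10.18 pos [ 0.5024 -0.3121  0.0979] xang -33.1 open 0.151 F [-0.2 -0.8 -4. ] tq [ 0.02 -0.08 -0.06] q [-0.73  0.25  1.88 -0.    1.01 -0.15]
turn [-0.  -0.1 -0.1] shift [ -0.6 -89.1  -0.1]
```

The load is about 4–5 N with little torque, so the tray is free. I continue lifting.

>>> step_arm([
  [[0, 0, 0], [0, -2, 0], 1.0],
  [[0, 0, 0], [0, -5, 0], 1.0],
  [[0, 0, 0], [0, -9, 0], 1.0],
  [[0, 0, 0], [0, -13, 0], 1.0],
  [[0, 0, 0], [0, -17, 0], 1.0],
  [[0, 0, 0], [0, -21, 0], 1.0],
  [[0, 0, 0], [0, -25, 0], 1.0],
  [[0, 0, 0], [0, -28, 0], 1.0],
  [[0, 0, 0], [0, -30, 0], 1.0],
  [[0, 0, 0], [0, -30, 0], 1.0],
])

```text
time: 11.02
eef_pos: [0.5033, -0.3129, 0.1289]
tcp_rot: [0.678, -0.201, 0.202, -0.678]
contact_force: [-0.1, 0.5, -3.7]
opening: 0.151
```

```bash
python3 go.py .502 -.312 .187 -33; python3 - <<'E'
from plant import viewer
import cv2,numpy as np
for n in ["side"]:
    c=viewer.calibration(n); im,d=viewer.read_camera(n); cv2.imwrite(f"pics/{n}9.png",cv2.resize(im[140:290,220:400,::-1],None,fx=4,fy=4))
E
```

```text
t 11.02 pos [ 0.5033 -0.3129  0.1289] xang -33.1 open 0.151 F [-0.1  0.5 -3.7] tq [0.04 0.01 0.  ] q [-0.73  0.21  1.87  0.    1.06 -0.15]
turn [ 0.  -0.1  0.1] shift [ -1.5 -58.1  -0. ]
```

View pics/side9.png

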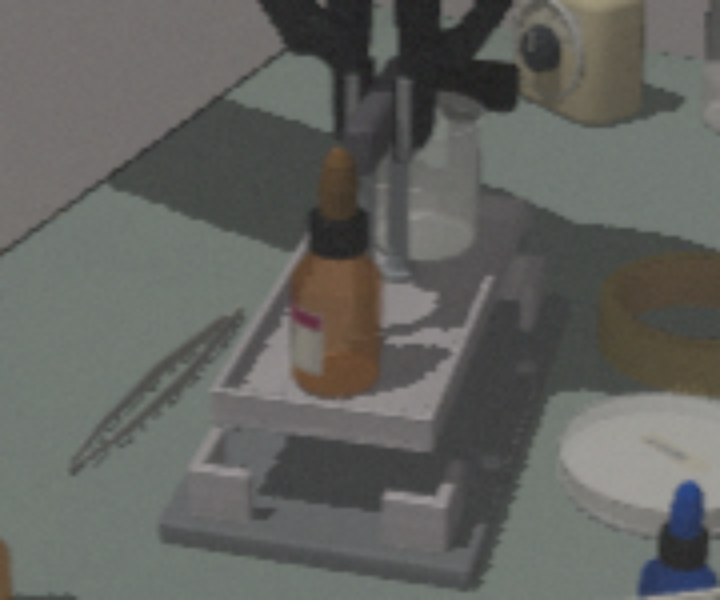

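The tray is level and out of its guides, with both vessels upright. I raise it another 58 mm and let it settle.

>>> step_arm([
  [[0, 0, 0], [0, -3, 0], 1.0],
  [[0, 0, 0], [0, -8, 0], 1.0],
  [[0, 0, 0], [0, -14, 0], 1.0],
  [[0, 0, 0], [0, -21, 0], 1.0],
  [[0, 0, 0], [0, -28, 0], 1.0],
  [[0, 0, 0], [0, -35, 0], 1.0],
  [[0, 0, 0], [0, -42, 0], 1.0],
  [[0, 0, 0], [0, -49, 0], 1.0],
  [[0, 0, 0], [0, -54, 0], 1.0],
  [[0, 0, 0], [0, -58, 0], 1.0],
])

```text
time: 11.9
eef_pos: [0.5033, -0.3128, 0.1872]
tcp_rot: [0.678, -0.201, 0.202, -0.678]
contact_force: [0.8, 0.5, -4.3]
opening: 0.152
```

>>> step_arm([
  [[0, 0, 0], [0, 0, 0], 1.0],
  [[0, 0, 0], [0, 0, 0], 1.0],
  [[0, 0, 0], [0, 0, 0], 1.0],
  [[0, 0, 0], [0, 0, 0], 1.0],
  [[0, 0, 0], [0, 0, 0], 1.0],
  [[0, 0, 0], [0, 0, 0], 1.0],
])

```text
time: 12.4
eef_pos: [0.5029, -0.3125, 0.1857]
tcp_rot: [-0.678, 0.201, -0.201, 0.678]
contact_force: [-0.7, 0.0, -3.9]
opening: 0.15
```

```bash
python3 go.py .502 -.312 .187 -33; python3 - <<'E'
from plant import viewer
import cv2,numpy as np
for n in ["side","top"]:
    c=viewer.calibration(n); im,d=viewer.read_camera(n); cv2.imwrite(f"pics/{n}10.png",im[...,::-1]); np.savez(f"{n}10.npz",im=im,d=d,**c)
E
```

```text
t 12.4 pos [ 0.5029 -0.3125  0.1857] xang -33.1 open 0.15 F [-0.7  0.  -3.9] tq [-0.02 -0.02 -0.02] q [-0.73  0.15  1.83  0.    1.17 -0.15]
turn [-0.  -0.1 -0. ] shift [-1.  -1.3 -0.1]
```

View pics/side10.png

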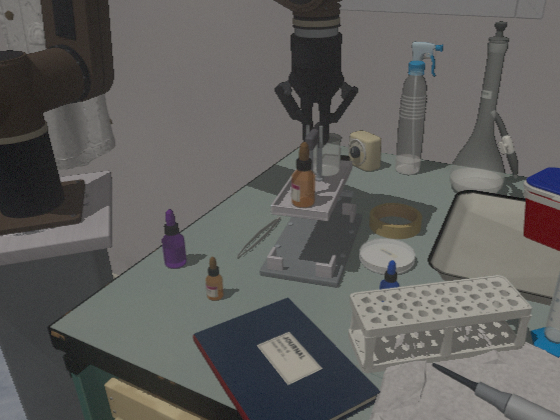

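View pics/top10.png

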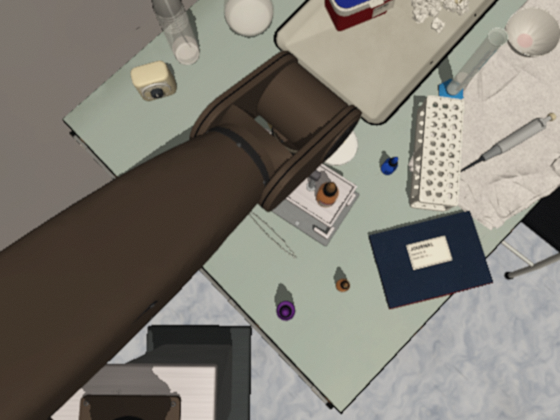

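The side view shows the tray hanging at (315,195) over the dock, with the bottle at (304,180) and beaker at (330,155) upright. Bystanders have not moved. One last check for level, height and clamp.

```bash
python3 - <<'E'
from h import *
c=load('side10.npz');P=cloud(c)
Rd=np.array([.500,-.315]);a=np.radians(57);ey=np.array([np.cos(a),np.sin(a)]);ex=np.array([ey[1],-ey[0]])
q=P[...,:2]-Rd; X=q@ex; Y=q@ey
m=(abs(X)<.038)&(abs(Y)<.095)&(P[...,2]>.105)&(P[...,2]<.13)&(c['d']>0)&(np.hypot(X,Y-.062)>.03)&(np.hypot(X,Y+.062)>.022)
A=np.stack([X[m],Y[m],np.ones(m.sum())],1); z=P[...,2][m]; k=np.ones(len(z),bool)
for _ in range(6):
    s=np.linalg.lstsq(A[k],z[k],rcond=None)[0]; r=z-A@s; k=abs(r)<2.0*r[k].std()+1e-4
print(m.sum(),k.sum(),'slopes',s[:2].round(3),'floor z',s[2].round(4))
from plant import ctrl
st=ctrl.get_state();print(st['time'],abs(st['dq']).max())
k2=(P[...,2]>.08)&(P[...,2]<.107)&(np.hypot(X,Y-.165)<.035)&(c['im'].max(-1)<60);print('knob x,y spread',k2.sum(),X[k2].std() if k2.sum() else 0,Y[k2].std() if k2.sum() else 0)
E
```

```text
1020 738 slopes [-0.    -0.001] floor z 0.1135
12.5 0.0018986043086504205
knob x,y spread 39 0.004463883799408837 0.0033150330652935668
```

The floor is level (slopes ≤0.001) at z = 0.1135, so the tray is raised about 96 mm. The clamp stood open at the last clear view and nothing has touched it since. Handing in.

```bash
python3 -c "
from plant import ctrl
print(ctrl.sign_off())"
```

```text
the job is handed in; nothing more can be done
None
```

I turned the clamp knob anticlockwise by about 84° at the gripper, up to its stop, and left it open. I then gripped the tray by its handle and lifted it straight up. I handed in at 12.5 s with the tray held still.

**Last checks:**
- **Height:** the depth fit puts the tray about 96 mm above its seat.
- **Level:** floor slopes were 0.001 or less.
- **Position:** the gripper stayed within about 1 mm sideways during the lift.
- **Load:** the wrist carried about 4 N with almost no torque, and the arm was still.
- **Vessels and bystanders:** the beaker and the large amber bottle stood upright on the tray. The tape, petri dish and tweezers looked unmoved, where the arm did not hide them.

**What disagreed or failed:**
- **Camera views:** the top and wrist views differed by 4–6 mm on the knob and handle positions, so I gripped between the two.
- **Knob grip:** the opening read 0.235, wider than the bar's 14 mm would suggest, but the knob turned with the gripper.
- **Final knob check:** the last depth check saw too few knob points to use. That the clamp is open rests on the earlier wrist and side pictures, taken before the lift; nothing touched it afterwards.

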